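# Screw down the battery hatch of the clinic's power unit

### The arm

A 7-joint arm with a two-finger parallel gripper is mounted at the origin on the work surface. World frame = base frame: x ahead of the robot, y to its left, z up, the work surface at z = 0. Lengths are in m, angles in rad, forces in N, time in s.
With the tool pointing down it reaches from about 0.425 to 0.875 m from the base axis. Payload 4.7 kg.
Tool frame: the origin (TCP) lies at the very end of the fingers, on their centre line; the grasp point (between the pads) lies 19 mm behind it; z points along the fingers, y is the line along which they close (so a half turn about z gives the same grasp; the last joint's range is limited). The gripper opens to 87 mm and grips with 3 to 60 N. Pads are 19 mm wide; open, the fingers measure 117 mm over their backs; the gripper's body (75 mm by 190 mm) begins 51 mm behind the grasp point.
Start: joints at [1.345, 0.321, -0.07, 1.45, 0.023, 1.371, -0.057], TCP at [0.154, -0.631, 0.223] pointing down, gripper open.
Joint ranges: [-2.86, 2.86], [-0.3, 2.09], [-1.38, 1.24], [0.06, 2.45], [-1.56, 4.7], [0.09, 2.05], [-2.69, 2.69]. Speed limits (rad/s): [2.57, 2.57, 3.14, 3.14, 3.14, 3.14, 3.14].

### API

Orientations are given as a rotation vector (axis times angle).
In Python, from bench import ctrl, get_image, job gives the robot as it stands.
- The arm moves only by the shell command python3 -m crank 'ROWS' [FORCE]. ROWS is JSON, a list that holds one entry, the list of rows, each a list of 5 numbers: the shift along the tool's x, y, z in mm, then the turn about the tool's z in rad, then the closure, from -1 (fully open) to 1 (shut), so that 0 is half open. A call has 1 to 10 rows; each row shifts and turns the commanded pose from where the row before left it, along the tool's axes as they then stand; what a row does not reach is not made up. A row lasts 1/12 s, in which the tool goes at most 41.7 mm and 7.16 degrees, less where a joint would pass 70% of its speed; a pose out of reach is approached as far as the arm can. A call with a gripper value outside its range is refused whole. The fingers move at their own pace and stop on an object; FORCE is the grip in N (left out, the last holds). Time passes only in rows, so rows that do not move let the fingers close. It gives the time, the measured TCP pose, the force, the opening and the grip force at its end, in the units of the state.
- ctrl.get_state(): the state, without advancing time (a new reading comes with each control period).
- get_image(name): name is "side" or "top"; returns a dict with "pixels" (384x512x3 uint8, red, green, blue), "fx", "fy", "cx", "cy" (pixels), "T" (4x4, takes a point from camera to world coordinates). Camera axes: x right, y down, z forward; pixel columns grow to the right and rows downward; lengths in m; the calibration is good to about 2 mm. A picture is of the moment at which its call begins. There is no depth.
- job.close_job(): hands the job in; it is judged then, once.
The state is a dict: "time": time; "joint_positions": joint angles; "qd": joint speeds; "joint_torque": joint torques, N m; "position": TCP position; "tool_rot": TCP orientation; "ft_force": force on the tool from outside, world axes, zero at the start; "torque": the same for the moment, N m; "grip_width": opening from 0.0 (shut) to 1.0 (fully open); "grip_force": force on a finger pad.
Only numpy, scipy, OpenCV 4.12 (cv2) and the standard library are available. Lean on these libraries where they do the work, as an engineer would, in place of code of your own. Each camera call takes 0.05 s, during which the arm holds its last target. There are 200 camera calls.

### The job

Close the battery hatch of the portable power unit: take the big flat-bladed screwdriver off its sloping rest, stand it upright in the screw well of the hatch and let go of it. Then take it again from straight above and, keeping the blade pushed down in the slot as the screw sinks, turn the screw clockwise until it stops and the hatch is drawn fully down. Finally leave the screwdriver in the steel tool beaker, blade down, without disturbing the other things on the counter.

Things in the scene. Friction and masses are not known exactly. Their poses are not given: they have to be found in the camera images.
- driver_handle (a point): Centre of the screwdriver's handle: black, square section 24 x 24 mm, 76 mm long. z runs along the tool from blade to butt; x and y are square to the handle's flats. The loose tool (0.13 kg, 153 mm long) starts leaning on its rest 0.52 rad (30 degrees) from vertical, blade low towards the robot, butt high and away, y level; its +y and -y flats are free to grip from straight above
- driver_tip (a point): Middle of the end of the screwdriver's blade, 115 mm from the handle's centre along -z; axes as driver_handle. The steel blade is 11 mm long, 12 mm wide (along y) and 2.2 mm thick (along x); above it a round shank 12 mm thick and 66 mm long leads to the handle
- rest: The screwdriver's rest, fixed: dark base 110 x 75 x 8 mm, a sloping steel strip 18 mm wide under the handle and a two-pronged fork that carries the handle's lower shoulder; open above, so the tool lifts straight up out. Origin on the counter 125 mm below the centre of the lying handle; x points to the side of the tool's butt
- unit_top (a point): Middle of the rim of the power unit, a fixed grey box 160 x 120 x 60 mm (x, y, z) on the counter; 60 mm above the counter
- well_mouth (a point): Centre of the mouth of the screw well, in a white boss 35 to 45 mm wide in the middle of the white hatch plate (150 x 108 x 7 mm) on the unit. A funnel 34 mm wide narrows over 12 mm to a well 14.4 mm wide; the screw's top is 40 mm below the mouth. z up. The hatch starts 3 to 4 mm proud of the box and sinks as the screw turns
- screw_slot (a point): Middle of the floor of the slot in the brass screw head at the bottom of the well. The slot runs along this point's x, is 4.6 mm wide and 5 mm deep, and is 45 mm below the well's mouth. A blade end resting on this floor is fully seated. z up; it turns and sinks with the screw
- screw (a joint): Turn of the screw in rad, growing clockwise seen from above: starts between 0 and 0.3, stops hard at 1.5. Turning takes about 0.15 N m; screw and hatch sink 2.67 mm per rad together
- hatch (a joint): How far the hatch is drawn down, m: 0 is 4 mm proud, 0.004 is fully down on the box
- beaker: Open round steel tool beaker, fixed and empty, 85 mm tall, 80 mm wide at the rim, wall 3 mm, floor under 6 mm thick; origin under its centre, z up
- tape: Roll of tape lying flat, 56 mm wide, 24 mm high, loose bystander; origin under its centre
- jar: Small white jar, 44 mm wide, 45 mm high, loose bystander; origin under its centre
- spray: Disinfectant bottle, 64 mm wide, 160 mm high, loose bystander; origin under its centre
- gauze_box: Cardboard box 70 x 120 x 50 mm, loose bystander; origin under its centre
There are look-alikes about, which are no part of the job. Leave any turquoise look-alike of the part that bears unit_top alone.

How it is judged:
On the way, in this order (a step that is already met when the one before it is completed fails the run):
1. the screwdriver stands in the screw well, let go of, the screw not yet driven (horizontal distance between driver_tip and screw_slot below 0.006 m and z of driver_tip in the frame of screw_slot below 0.009 m and angle between driver_tip's own z axis and vertical below 0.25 rad and contact force between the fingers and driver below 0.1 N and value of joint screw below 0.7 rad), for 0.2 s.
2. the screw is driven to its stop with the blade seated in its slot (value of joint screw above 1.4 rad and value of joint hatch above 0.0035 m and z of driver_tip in the frame of screw_slot below 0.0035 m and contact force between the fingers and driver above 1 N), for 0.1 s.
At the end, for the whole second after the job is handed in: The screw is within 0.1 rad of its stop and the hatch within 0.5 mm of fully down; the screwdriver is at rest inside the beaker, blade end below 30 mm height and within 40 mm of its axis, leaning less than 52 degrees, released (value of joint screw above 1.4 rad and value of joint hatch above 0.0035 m and horizontal distance between driver_tip and beaker below 0.04 m and height (world z) of driver_tip below 0.03 m and angle between driver_tip's own z axis and vertical below 0.9 rad and linear speed of driver below 0.02 m/s); the robot touches nothing.
It fails at once if the tape, the jar, the bottle or the cardboard box is shoved more than 40 mm (distance of any of tape, jar, spray, gauze_box from where it was at the start of the episode above 0.04 m).
It also fails if it takes over 61 s, if anything falls off the work surface, if the arm or the gripper's body presses on something with over 40 N, if the wrist force passes 120 N, or if a joint passes its speed limit or range.

## Working session

There is one attempt and no reset: what is moved stays moved. The work goes in short steps, Python scripts to look and compute and a shell command to move; the robot and the scene stay as the last step left them, time stands still between calls to the robot, and variables do not carry over. Pictures are saved under pics/ and viewed, at most 10 in all, crops included, and the job is handed in when it is done.

```bash
ls; mkdir -p pics
cat > h.py <<'E'
import numpy as np, cv2
from scipy.spatial.transform import Rotation as R
from bench import ctrl, get_image, job
def grab(n,f=None):
    g=get_image(n)
    if f: cv2.imwrite('pics/'+f,cv2.cvtColor(g['pixels'],cv2.COLOR_RGB2BGR))
    return g
def ray(g,u,v):
    T=np.array(g['T']); d=T[:3,:3]@np.array([(u-g['cx'])/g['fx'],(v-g['cy'])/g['fy'],1]); return T[:3,3],d
def onz(g,u,v,z):
    o,d=ray(g,u,v); return o+d*(z-o[2])/d[2]
def tri(g1,p1,g2,p2):
    o1,d1=ray(g1,*p1);o2,d2=ray(g2,*p2)
    s=np.linalg.lstsq(np.c_[d1,-d2],o2-o1,rcond=None)[0]
    a=o1+s[0]*d1;b=o2+s[1]*d2
    return (a+b)/2,np.linalg.norm(a-b)
def proj(g,p):
    T=np.array(g['T']);q=T[:3,:3].T@(np.array(p)-T[:3,3]);return g['fx']*q[0]/q[2]+g['cx'],g['fy']*q[1]/q[2]+g['cy']
E
python3 - <<'E'
from h import *
a=grab('top','t0.png');b=grab('side','s0.png')
import pickle;pickle.dump((a,b),open('g0.pkl','wb'))
np.set_printoptions(precision=3,suppress=True)
for g in(a,b):print(g['fx'],g['cx'],g['cy'],np.array(g['T']))
print(ctrl.get_state())
E
```

```text
pics
411.0256294482339 255.533376468631 190.51321796675944 [[ 0.016 -0.984  0.178  0.378]
 [-1.    -0.013  0.019 -0.007]
 [-0.016 -0.178 -0.984  1.148]
 [ 0.     0.     0.     1.   ]]
363.6791296420817 253.82840464428895 191.64158935071495 [[-0.831 -0.284  0.479  0.158]
 [-0.556  0.449 -0.699  0.601]
 [-0.016 -0.847 -0.531  0.557]
 [ 0.     0.     0.     1.   ]]
{'time': 0.1, 'joint_positions': array([ 1.345,  0.322, -0.07 ,  1.452,  0.023,  1.371, -0.057]), 'qd': array([ 0.001,  0.001, -0.001, -0.003, -0.001, -0.001,  0.   ]), 'joint_torque': array([  0.   , -49.257,  -0.406, -31.34 ,  -0.064,   0.04 ,   0.   ]), 'position': array([ 0.154, -0.631,  0.222]), 'tool_rot': array([-3.117, -0.376,  0.   ]), 'ft_force': array([-0.157, -0.126,  0.038]), 'torque': array([-0.006, -0.014, -0.044]), 'grip_force': 0.0, 'grip_width': 0.9989885621106604}
```

View pics/t0.png

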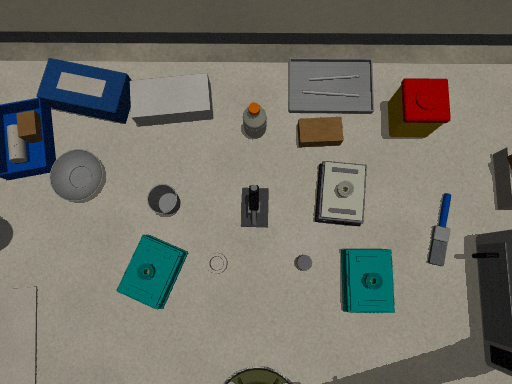

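View pics/s0.png

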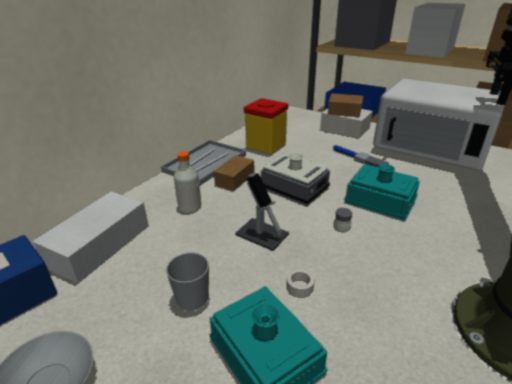

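Top view: the white-hatched grey unit is at (343,192), with its well at about (344,189). The turquoise look-alikes are at (152,271) and (368,281). The driver is on its rest at (254,203) and the beaker at (164,200), with a wider bowl at (78,175). The bystanders are tape (218,264), jar (304,263), spray (254,120) and a brown box (320,132). The unit with the white hatch and the narrow steel cup fit the description. I'll confirm with one enlarged crop.

Run:
```python
import cv2,numpy as np
t=cv2.imread('pics/t0.png');s=cv2.imread('pics/s0.png')
A=cv2.resize(t[150:235,230:380],None,fx=5,fy=5,interpolation=cv2.INTER_CUBIC)[:, :750]
B=cv2.resize(s[145:255,225:340],None,fx=4,fy=4,interpolation=cv2.INTER_CUBIC)
A=cv2.resize(t[155:230,235:375],(560,300),interpolation=cv2.INTER_CUBIC)
B=cv2.resize(s[150:250,230:335],(315,300),interpolation=cv2.INTER_CUBIC)
C=np.zeros((600,800,3),np.uint8);C[:300,:560]=A;C[300:600,:315]=B
C[300:600,320:620]=cv2.resize(t[170:230,135:195],(300,300))
cv2.imwrite('pics/c0.png',C)
```

```text
(no output)
```

View pics/c0.png

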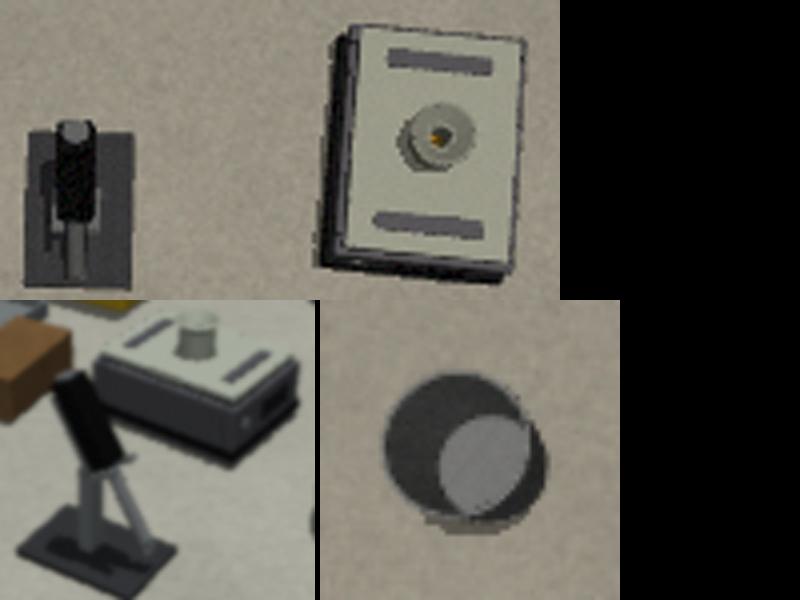

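The crop confirms them: the grey unit has a white hatch and boss with brass at the bottom of the well (about (344,189) in top). The black-handled driver leans on its rest with the butt up-image, away from the robot, and the beaker is a plain steel cup.

Run:
```python
from h import *
import pickle
np.set_printoptions(precision=4,suppress=True)
a,b=pickle.load(open('g0.pkl','rb'))
im=a['pixels'].astype(int);mx=im.max(2);mn=im.min(2)
def region(m,r0,r1,c0,c1):
    z=np.zeros(m.shape,np.uint8);z[r0:r1,c0:c1]=m[r0:r1,c0:c1]*255;return z
def big(m):
    c,_=cv2.findContours(m,cv2.RETR_EXTERNAL,cv2.CHAIN_APPROX_NONE);return max(c,key=cv2.contourArea)
# rest base (dark) 
c=big(region(mx<95,175,240,230,280));r=cv2.minAreaRect(c);P=cv2.boxPoints(r)
print('rest',r,[onz(a,*p,0.008)[:2] for p in P])
# handle
c=big(region(mx<30,178,215,240,268));r=cv2.minAreaRect(c);print('handle',r,cv2.boundingRect(c),onz(a,*r[0],.13))
# hatch plate
c=big(region(mn>115,155,230,316,372));r=cv2.minAreaRect(c);P=cv2.boxPoints(r)
print('hatch',r,onz(a,*r[0],.064)); W=[onz(a,*p,.067)[:2] for p in P];print(W,[np.linalg.norm(W[i]-W[i-1]) for i in range(4)])
for i in (0,1):
    d=W[i+1]-W[i];print('edge ang',np.arctan2(d[1],d[0]))
# beaker
c=big(region(mx<500,0,1,0,1)) if 0 else None
rows=[im[y,150:185].sum(1)//3 for y in (192,200)];print(rows)
# well: print gray patch
print(im[182:197,335:356].sum(2)//3); 
y,x=np.nonzero(region((im[:,:,0]-im[:,:,2])>35,180,198,334,356));print('brass',x.mean() if len(x) else None,y.mean() if len(x) else None,len(x))
```

```text
rest ((254.31275939941406, 205.74331665039062), (26.875720977783203, 41.652015686035156), 2.0454084873199463) [array([0.4836, 0.0563]), array([0.6014, 0.0548]), array([ 0.5996, -0.0211]), array([ 0.482 , -0.0183])]
handle ((252.0, 198.0), (24.0, 12.0), 90.0) (246, 186, 13, 25) [0.5432 0.0214 0.13  ]
hatch ((343.323486328125, 190.7508544921875), (40.71809005737305, 55.55487823486328), 4.4846062660217285) [ 0.5769 -0.2203  0.064 ]
[array([ 0.5056, -0.1592]), array([ 0.656 , -0.1726]), array([ 0.6486, -0.2815]), array([ 0.4988, -0.2654])] [np.float64(0.10648078733769586), np.float64(0.1509944161682116), np.float64(0.10906794443362271), np.float64(0.15062018259150903)]
edge ang -0.08927955540048264
edge ang -1.6394163818838365
[array([ 49,  49,  52,  49,  50,  50,  45,  46,  52,  50,  50,  51,  51,
        53,  53,  48,  50,  48,  43,  51,  46,  48,  43,  41,  37, 110,
       116, 141, 138, 141, 140, 139, 134, 140, 136]), array([ 46,  48,  46,  48,  46,  47,  50,  46,  49,  98, 117, 114, 118,
       117, 115, 114, 114, 113, 116, 116, 119, 117, 116, 116, 115, 114,
       116,  42,  36,  3
[... 710 characters left out ...]
 104 102 103 101
  126 147 148]
 [ 86  85  48 115 117 112 110 109  58  50  45  47  98 126 102 104 105 103
  123 149 148]
 [ 85  84  46  83 118 113 110 120 126  84  54  98 107  99 101 106 101 112
  111 149 150]
 [ 89  83  69  48 120 114 112 108 105 128 128 126 104 103 100 100 105 129
  144 149 148]
 [ 84  86  87  49  64 114 114 106 108 106 106 101 102 103 102 101 122 137
  148 148 151]
 [148  89  86  69  47  87 121 118 113 104 104 103 101 103 114 126 116 147
  149 149 147]
 [147  88  85  80  54  51  68 107 104 126 119 121 120 126 123 136 150 147
  147 143 148]
 [150 148  89  81  92  76  50  53  73  88  86 107  81 136 148 149 147 146
  147 149 149]]
brass 343.2857142857143 189.85714285714286 7
```

Run:
```python
from h import *
import pickle
np.set_printoptions(precision=4,suppress=True)
a,b=pickle.load(open('g0.pkl','rb'))
print('butt',tri(a,(253.7,187.5),b,(253.5,175)), onz(a,253.7,187.5,.158))
print('low',tri(a,(254,210),b,(264,205)))
print('boss',tri(a,(345.6,188.9),b,(296,156.7)))
for z in(.085,.09,.095,.1): print(z,onz(a,345.6,188.9,z),proj(b,onz(a,345.6,188.9,z)))
im=b['pixels'].astype(int).sum(2)//3
print(im[150:166:1,286:306])
# beaker rim circle, dark<->bright boundary
t=a['pixels'].astype(int).sum(2)//3
m=((np.abs(t-138)>14).astype(np.uint8)*255);z=np.zeros_like(m);z[180:222,140:190]=m[180:222,140:190]
z=cv2.morphologyEx(z,cv2.MORPH_OPEN,np.ones((3,3)));c=max(cv2.findContours(z,0,1)[0],key=cv2.contourArea)
(cx,cy),r=cv2.minEnclosingCircle(c);print('beaker',cx,cy,r,onz(a,cx,cy,.085),cv2.boundingRect(c),r/411*1.08)
```

```text
butt (array([0.5624, 0.0156, 0.1567]), np.float64(0.006007068171386973)) [0.5648 0.017  0.158 ]
low (array([0.5228, 0.0191, 0.0903]), np.float64(0.010257890257601758))
boss (array([ 0.5751, -0.2196,  0.0985]), np.float64(0.0008809708118320028))
0.085 [ 0.5781 -0.2222  0.085 ] (np.float64(295.1356575039974), np.float64(160.38041393191818))
0.09 [ 0.5771 -0.2212  0.09  ] (np.float64(295.3375736352162), np.float64(159.01482565088995))
0.095 [ 0.5762 -0.2201  0.095 ] (np.float64(295.54100033224506), np.float64(157.6390211927022))
0.1 [ 0.5752 -0.2191  0.1   ] (np.float64(295.74595460989383), np.float64(156.2528854837105))
[[160 161 161 163 163 163 163 163 163 163 162 163 163 162 162 161 161 162
  162 161]
 [160 161 161 161 162 162 163 163 164 162 161 162 162 162 162 161 160 162
  161 161]
 [160 160 160 159 159 160 161 161 160 161 160 160 160 160 161 160 160 160
  161 161]
 [161 161 161 160 158 156 157 157 157 157 157 155 154 155 156 156 158 160
  161 161]
 [163 163 161 155 151 150 152 153 155 156 155 152 149 147 146 149 155 160
  161 162]
 [156 158 153 146 144 146 150 153 154 155 155 151
[... 313 characters left out ...]
110 121 131 139 142 140 137 138 132 123 126 147 161
  165 164]
 [163 164 159 129  95  83  87  92  99 104 103 101 100  96  94 110 143 162
  166 165]
 [166 165 157 126  91  79  81  79  80  82  82  81  83  83  87 107 143 162
  166 166]
 [166 166 157 126  90  82  85  86  89  90  91  90  90  88  88 109 144 163
  166 166]
 [166 166 157 125  89  83  86  89  94  95  96  95  93  91  91 114 147 163
  166 166]
 [166 164 151 115  85  82  86  90  95  96  96  95  93  91  92 117 148 163
  166 167]
 [166 160 133  97  78  81  87  91  95  97  96  95  93  90  92 114 147 163
  167 166]]
beaker 163.58302307128906 200.23585510253906 17.261764526367188 [0.5414 0.2548 0.085 ] (147, 184, 34, 33) 0.045359381237169254
```

```bash
python3 -m crank '[[[0,0,0,0.087,-1],[0,0,0,0.087,-1],[0,0,0,0.086,-1],[19.5,-32,0,0,-1],[19.5,-32,0,0,-1],[19.5,-32,0,0,-1],[19.5,-32,0,0,-1],[19.5,-32,0,0,-1],[19.5,-32,0,0,-1],[19.5,-32,0,0,-1]]]' 10
python3 -m crank '[[[19.5,-32,0,0,-1],[19.5,-32,0,0,-1],[19.5,-32,0,0,-1],[19.5,-32,0,0,-1],[19.5,-32,0,0,-1],[19.5,-32,0,0,-1],[19.5,-32,0,0,-1],[19.5,-32,0,0,-1],[19.5,-32,0,0,-1],[19.5,-32,0,0,-1]]]'
python3 - <<'E'
from h import *
s=ctrl.get_state();print(s['position'],s['tool_rot'],R.from_rotvec(s['tool_rot']).as_matrix()[:,0],s['time'])
E
```

```text
time: 0.93
position: [0.2958, -0.4083, 0.2222]
tool_rot: [-3.141, 0.032, 0.001]
ft_force: [1.2, -0.2, 0.6]
grip_width: 1.004
grip_force: 0.0
time: 1.77
position: [0.4971, -0.0925, 0.2224]
tool_rot: [3.141, -0.032, -0.0]
ft_force: [0.9, -0.5, 0.5]
grip_width: 0.998
grip_force: 0.0
[ 0.49714867 -0.09254555  0.22241429] [ 3.14094991e+00 -3.20479714e-02 -2.25069596e-04] [ 9.99791798e-01 -2.04044561e-02 -1.38408558e-04] 1.7667
```

```bash
python3 -m crank '[[[13,-27,0,0,-1],[13,-27,0,0,-1],[13,-27,0,0,-1],[12,-27,0,0,-1],[0,0,0,0,-1],[0,0,0,0,-1]]]'
python3 - <<'E'
from h import *
s=ctrl.get_state();print(s['position'])
g=grab('side');t=grab('top')
C=np.zeros((420,800,3),np.uint8)
C[:,:400]=cv2.resize(g['pixels'][150:255,220:320],(400,420));C[:,400:]=cv2.resize(t['pixels'][160:240,210:290],(400,420))
p=proj(g,(0.549,.017,.134));cv2.circle(C,(int((p[0]-220)*4),int((p[1]-150)*4)),3,(255,0,0),-1)
cv2.imwrite('pics/c1.png',C[:,:,::-1])
E
```

```text
time: 2.27
position: [0.5498, 0.0149, 0.222]
tool_rot: [-3.141, 0.025, 0.002]
ft_force: [-0.6, -0.7, -0.8]
grip_width: 0.999
grip_force: 0.0
[0.5498133  0.01490981 0.22202088]
```

View pics/c1.png

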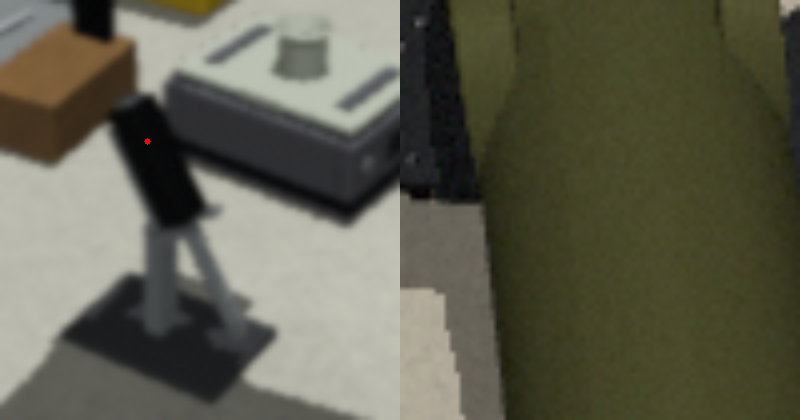

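The side crop shows the planned grasp point (red dot) on the upper half of the black handle. The fingers are above it, so I'm going down to grip.

```bash
python3 -m crank '[[[0,-2,35,0,-1],[0,0,35,0,-1],[0,0,25,0,-1],[0,0,12,0,-1],[0,0,0,0,-1],[0,0,0,0,1],[0,0,0,0,1],[0,0,0,0,1],[0,0,0,0,1],[0,0,0,0,1]]]' 12
python3 -m crank '[[[0,0,0,0,1],[0,0,0,0,1],[0,0,0,0,1],[0,0,-10,0,1],[0,0,-25,0,1],[0,0,-35,0,1],[0,0,-35,0,1],[0,0,-20,0,1],[0,0,0,0,1]]]' 12
python3 - <<'E'
from h import *
grab('side','s2.png')
im=cv2.imread('pics/s2.png');cv2.imwrite('pics/c2.png',cv2.resize(im[80:260,200:340],None,fx=3,fy=3))
E
```

```text
time: 3.2
position: [0.5507, 0.0147, 0.1167]
tool_rot: [3.141, -0.032, 0.003]
ft_force: [0.3, -0.1, 0.3]
grip_width: 0.708
grip_force: 0.0
time: 3.95
position: [0.5529, 0.0154, 0.2467]
tool_rot: [3.141, -0.031, 0.015]
ft_force: [1.0, -0.3, 0.1]
grip_width: 0.044
grip_force: 0.0
```

View pics/c2.png

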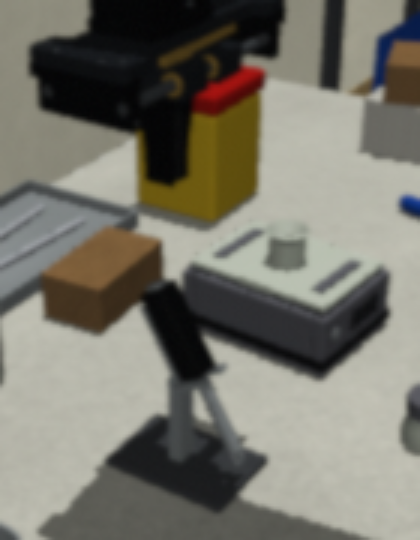

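The side crop shows the driver still undisturbed on its rest. The fingers hadn't finished closing when I lifted, so I'll repeat with more closing time.

```bash
python3 -m crank '[[[0,0,0,0,-1],[0,0,0,0,-1],[0,0,0,0,-1],[0,0,0,0,-1],[0,0,0,0,-1],[0,0,0,0,-1],[0,0,0,0,-1],[0,0,0,0,-1],[0,0,0,0,-1],[0,0,0,0,-1]]]' 12
python3 -m crank '[[[-3,0,35,0,-1],[0,0,35,0,-1],[0,0,35,0,-1],[0,0,20,0,-1],[0,0,0,0,-1],[0,0,0,0,-1],[0,0,0,0,1],[0,0,0,0,1],[0,0,0,0,1],[0,0,0,0,1]]]' 12
python3 -m crank '[[[0,0,0,0,1],[0,0,0,0,1],[0,0,0,0,1],[0,0,0,0,1],[0,0,0,0,1],[0,0,0,0,1]]]'
```

```text
time: 4.83
position: [0.55, 0.0147, 0.2405]
tool_rot: [3.141, -0.032, 0.0]
ft_force: [0.5, -0.5, -0.6]
grip_width: 0.7
grip_force: 0.0
time: 5.67
position: [0.5479, 0.0147, 0.1169]
tool_rot: [3.141, -0.032, 0.004]
ft_force: [-0.5, 0.1, -0.4]
grip_width: 0.782
grip_force: 0.0
time: 6.17
position: [0.5469, 0.0148, 0.1155]
tool_rot: [3.141, -0.032, -0.0]
ft_force: [-0.1, 0.1, -0.3]
grip_width: 0.323
grip_force: 0.0
```

```bash
python3 -m crank '[[[0,0,0,0,1],[0,0,0,0,1],[0,0,0,0,1],[0,0,0,0,1],[0,0,0,0,1],[0,0,0,0,1]]]'
```

```text
time: 6.67
position: [0.5469, 0.015, 0.1154]
tool_rot: [-3.141, 0.032, 0.0]
ft_force: [-0.4, 1.6, -0.9]
grip_width: 0.275
grip_force: 12.0
```

```bash
python3 -m crank '[[[0,0,-8,0,1],[0,0,-20,0,1],[0,0,-30,0,1],[0,0,-30,0,1],[0,0,-22,0,1],[0,0,-10,0,1],[8,20,0,0,1],[10,30,0,0,1],[12,33,0,0,1],[12,33,0,0,1]]]'
python3 -m crank '[[[12,33,0,0,1],[12,33,0,0,1],[12,28,0,0,1],[7,18,0,0,1],[4,7,0,0,1],[0,0,0,0,1],[0,0,0,0,1]]]'
python3 - <<'E'
from h import *
print(ctrl.get_state()['position'])
t=grab('top');g=grab('side','s3.png')
C=np.zeros((560,800,3),np.uint8)
C[:,:420]=cv2.resize(g['pixels'][60:200,240:345],(420,560));C[:360,420:780]=cv2.resize(t['pixels'][150:240,300:390],(360,360))
for q,c in(((0.5757,-.2197,.097),(255,0,0)),):
    p=proj(g,q);cv2.circle(C,(int((p[0]-240)*4),int((p[1]-60)*4)),3,c,-1)
cv2.imwrite('pics/c3.png',C[:,:,::-1])
E
```

```text
time: 7.5
position: [0.5865, -0.1034, 0.2353]
tool_rot: [3.14, -0.03, -0.001]
ft_force: [1.3, -0.1, -1.5]
grip_width: 0.277
grip_force: 12.0
time: 8.08
position: [0.631, -0.2205, 0.2349]
tool_rot: [-3.14, 0.03, 0.002]
ft_force: [-0.9, 0.4, -0.8]
grip_width: 0.278
grip_force: 12.0
[ 0.63097216 -0.22045071  0.2349291 ]
```

View pics/c3.png

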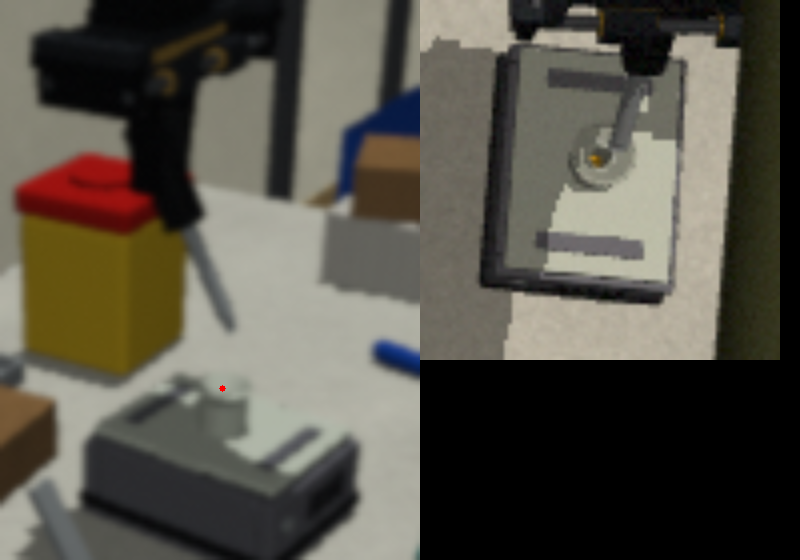

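The side crop shows the driver held at its lean with the blade end at full-image (297.8,142), above the boss (red dot, mouth estimate, sits on the rim). In top the tip is at about (348.5,187) and the brass at (345,189).

Run:
```python
from h import *
t=grab('top');g=grab('side')
for p in((348.5,187),(349.5,187)):print(tri(t,p,g,(297.7,142)))
im=t['pixels'].astype(int)
m=(im[:,:,0]-im[:,:,2])>30
y,x=np.nonzero(m[180:198,334:358]);print('brass',x.mean()+334,y.mean()+180,len(x));
print(onz(t,345.0,189.2,.057))
print((im[:,:,0]-im[:,:,2])[184:195,338:353])
```

```text
(array([ 0.57119901, -0.21747352,  0.14494673]), np.float64(0.001018690328448104))
(array([ 0.57192253, -0.22000205,  0.14373127]), np.float64(3.089295666692678e-05))
brass 343.5 189.875 8
[ 0.58247013 -0.226225    0.057     ]
[[ 12  12  10  10  12  10  15  15  17   6   4   0   0   2  12]
 [ 11  11  10   9  11  14  13  14  11   3   0   1   2   1  13]
 [ 13  10  10  12  13   9   9  17  14   1   3   3   4   3  14]
 [ 11  11   9   7  14   9   6   8   6   4   5   9   7   8  16]
 [ 12  12   9  11  12  25   6   6   7   8  11  11  15  16  16]
 [  8  11  16  11  78 156  88  30  10   6  10  16  11  13  16]
 [ 13  16  16  11  11  84  91  40   8  11  17  15  14  16  14]
 [ 10  19  16  16  10  46  68  27  15  13  13  16  13  14  13]
 [  5  17  13  15  15  16  16  15  17  15  14  15  15  15  19]
 [  8  12  16  15  17  16  14  17  14  13  14  16  16  16  22]
 [  9  11  14  17  16  14  16  15  14  14  14  18  18  16  21]]
```

```bash
python3 -m crank '[[[2,0,15,0,1],[2,0,20,0,1],[0,0,13,0,1],[0,0,6,0,1],[0,0,3,0,1],[0,0,3,0,1],[0,0,0,0,1],[0,0,0,0,1]]]' 8
python3 - <<'E'
from h import *
s=ctrl.get_state();print(s['position'],s['ft_force'])
g=grab('side')
cv2.imwrite('pics/c4.png',cv2.resize(g['pixels'][60:200,240:345],(420,560))[:,:,::-1])
E
```

```text
time: 8.95
position: [0.6357, -0.2216, 0.1765]
tool_rot: [-3.141, 0.031, -0.002]
ft_force: [0.1, 0.4, -0.7]
grip_width: 0.272
grip_force: 8.0
[ 0.63569919 -0.22160145  0.17647981] [ 0.0537496   0.43316175 -0.68968513]
```

View pics/c4.png

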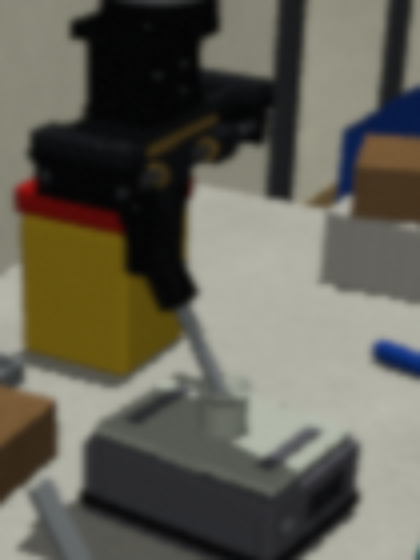

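The side crop shows the blade end inside the funnel of the white boss, with no force yet. Now I'll swing it upright about the tip under a light grip.

```bash
python3 -m crank '[[[0,0,4,0,1],[-6,0,-1,0,1],[-6,0,-2,0,1],[-6,0,-2,0,1],[-6,0,-2,0,1],[0,0,0,0,1],[0,0,0,0,1]]]' 6
python3 -m crank '[[[-6,0,-1,0,1],[-6,0,-1,0,1],[-6,0,-1,0,1],[-6,0,0,0,1],[0,0,0,0,1],[0,0,0,0,1]]]' 6
python3 -m crank '[[[-6,0,0,0,1],[-6,0,0,0,1],[-4,0,0,0,1],[0,0,0,0,1],[0,0,0,0,1]]]' 6
python3 - <<'E'
from h import *
s=ctrl.get_state();print(s['position'],s['ft_force'])
g=grab('side')
cv2.imwrite('pics/c5.png',cv2.resize(g['pixels'][60:200,240:345],(420,560))[:,:,::-1])
E
```

```text
time: 9.58
position: [0.6105, -0.2217, 0.1787]
tool_rot: [3.141, -0.032, -0.001]
ft_force: [0.8, 1.7, -0.4]
grip_width: 0.28
grip_force: 6.0
time: 10.08
position: [0.5865, -0.2213, 0.1814]
tool_rot: [3.141, -0.032, -0.001]
ft_force: [1.2, 2.7, -1.3]
grip_width: 0.28
grip_force: 6.0
time: 10.5
position: [0.5708, -0.2209, 0.1815]
tool_rot: [3.141, -0.032, -0.001]
ft_force: [-0.1, 1.8, -1.0]
grip_width: 0.279
grip_force: 6.0
[ 0.57075754 -0.220875    0.18149952] [-0.13045072  1.77743561 -0.96415994]
```

View pics/c5.png

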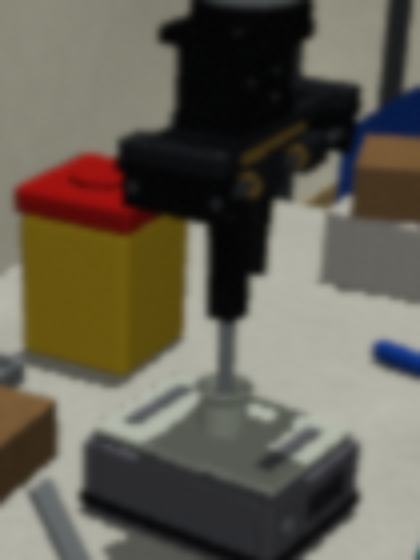

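The side crop shows the driver now upright with its shank entering the boss. Next I'll lower it with small centring shifts.

```bash
python3 -m crank '[[[3,-1,0,0,1],[0,0,3,0,1],[0,0,3,0,1],[0,0,3,0,1],[0,0,3,0,1],[0,0,0,0,1]]]' 6
python3 -m crank '[[[0,0,2,0,1],[0,0,2,0,1],[0,0,2,0,1],[0,0,2,0,1],[0,0,0,0,1],[0,0,0,0,1]]]' 6
```

```text
time: 11.05
position: [0.5737, -0.2201, 0.1684]
tool_rot: [-3.141, 0.032, 0.002]
ft_force: [-0.2, 1.0, -0.9]
grip_width: 0.276
grip_force: 6.0
time: 11.55
position: [0.5752, -0.2198, 0.1626]
tool_rot: [3.141, -0.031, 0.004]
ft_force: [-0.9, 0.7, 4.2]
grip_width: 0.278
grip_force: 6.0
```

```bash
python3 -m crank '[[[0,0,-1,0,0.3],[0,0,0,0,0],[0,0,0,0,0],[0,0,0,0,0],[0,0,0,0,0],[0,0,0,0,0],[0,0,0,0,0],[0,0,0,0,0],[0,0,0,0,0],[0,0,0,0,0]]]' 6
python3 - <<'E'
from h import *
s=ctrl.get_state();print(s['position'],s['ft_force'],s['joint_positions'])
g=grab('side');t=grab('top')
C=np.zeros((560,800,3),np.uint8)
C[:,:420]=cv2.resize(g['pixels'][60:200,240:345],(420,560));C[:360,420:780]=cv2.resize(t['pixels'][150:240,300:390],(360,360))
cv2.imwrite('pics/c6.png',C[:,:,::-1])
E
```

```text
time: 12.38
position: [0.5743, -0.2198, 0.1625]
tool_rot: [3.141, -0.032, -0.0]
ft_force: [0.7, -1.3, -0.3]
grip_width: 0.504
grip_force: 0.0
[ 0.57425389 -0.21982182  0.16253166] [ 0.72597385 -1.31013729 -0.26141899] [ 0.78611903  0.33356236 -0.56804652  1.60567027  0.18632864  1.25691314
 -1.40566441]
```

View pics/c6.png

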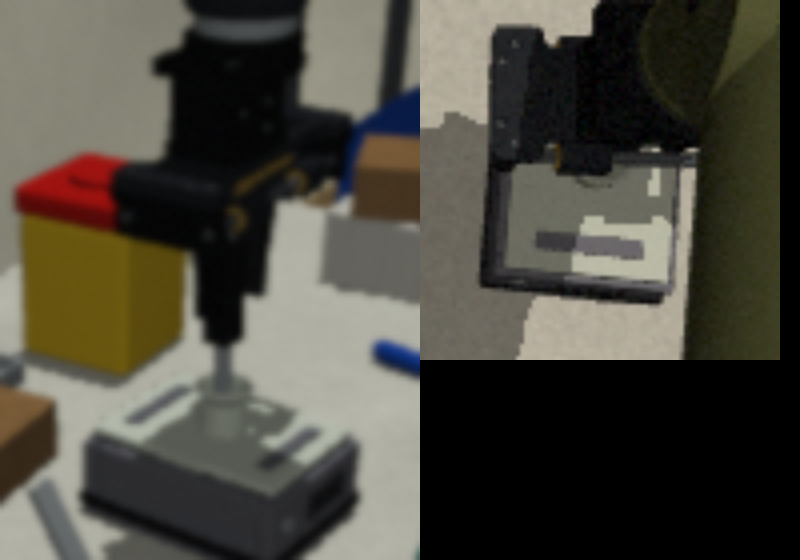

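The side crop shows the driver standing upright in the well, released, with about 30 mm of shank showing above the mouth. Regrasping it.

```bash
python3 -m crank '[[[1,0,5,0,0],[0,0,4,0,0],[0,0,0,0,1],[0,0,0,0,1],[0,0,0,0,1],[0,0,0,0,1],[0,0,0,0,1],[0,0,0,0,1],[0,0,0,0,1],[0,0,0,0,1]]]' 30
python3 -m crank '[[[0,0,1,0,1],[0,0,1,0,1],[0,0,1,0,1],[0,0,0,0,1],[0,0,0,0,1]]]' 30
python3 -c "
from h import *
s=ctrl.get_state();print(s['ft_force'],s['torque'],s['position'])"
```

```text
time: 13.32
position: [0.5753, -0.2199, 0.1537]
tool_rot: [3.141, -0.032, 0.0]
ft_force: [0.3, 0.4, -0.0]
grip_width: 0.276
grip_force: 30.0
time: 13.73
position: [0.5756, -0.2199, 0.1532]
tool_rot: [3.14, -0.032, 0.002]
ft_force: [-4.6, 1.1, 11.8]
grip_width: 0.272
grip_force: 30.0
[-4.55501593  1.14766494 11.80472682] [0.37079341 1.22714186 0.02007628] [ 0.57561388 -0.21985716  0.15322248]
```

```bash
for i in 1 2 3; do case $i in 1) python3 -m crank '[[[0,0,0,0.1,1],[0,0,0,0.1,1],[0,0,0,0,1]]]' 30;; 2) python3 -m crank '[[[0,0,0,0.1,1],[0,0,0,0.1,1],[0,0,0,0,1]]]' 30;; 3) python3 -m crank '[[[0,0,0,0.1,1],[0,0,0,0.1,1],[0,0,0,0,1]]]' 30;; esac; python3 -c "
from h import *
s=ctrl.get_state();print(s['torque'],s['joint_positions'][6])"; done
```

```text
time: 13.98
position: [0.5759, -0.2196, 0.1532]
tool_rot: [3.121, -0.351, 0.003]
ft_force: [-3.3, 1.6, 11.1]
grip_width: 0.278
grip_force: 30.0
[0.40990229 0.96176582 0.02945237] -1.606413051482334
time: 14.23
position: [0.5759, -0.2194, 0.1532]
tool_rot: [3.071, -0.661, 0.003]
ft_force: [-3.7, 2.0, 10.7]
grip_width: 0.276
grip_force: 30.0
[0.58150997 0.92493392 0.06728517] -1.798034399500827
time: 14.48
position: [0.5759, -0.2194, 0.153]
tool_rot: [2.99, -0.964, 0.003]
ft_force: [-2.6, 1.5, 10.0]
grip_width: 0.273
grip_force: 30.0
[0.60974053 0.8691024  0.12864137] -1.9898209146985526
```

```bash
for i in 1 2 ; do case $i in 1) python3 -m crank '[[[0,0,1,0.1,1],[0,0,0,0.1,1],[0,0,0,0,1]]]' 30;; 2) python3 -m crank '[[[0,0,0,0.1,1],[0,0,0,0.1,1],[0,0,0,0,1]]]' 30;;  esac; python3 -c "
from h import *
s=ctrl.get_state();print(s['torque'],s['joint_positions'][6])"; done
```

```text
time: 14.73
position: [0.5759, -0.2194, 0.1524]
tool_rot: [2.879, -1.258, 0.003]
ft_force: [-3.1, 1.0, 11.6]
grip_width: 0.275
grip_force: 30.0
[0.59086435 1.10313957 0.11168791] -2.182383449179278
time: 14.98
position: [0.5758, -0.2195, 0.152]
tool_rot: [-2.739, 1.539, -0.003]
ft_force: [-3.1, 1.8, 10.4]
grip_width: 0.272
grip_force: 30.0
[0.51448788 0.85412311 0.13201516] -2.374809089293267
```

```bash
python3 -m crank '[[[0,0,-2,0,1],[0,0,-2,0,-0.2],[0,0,0,0,-0.2],[0,0,0,0,-0.2],[0,0,0,0,-0.2],[0,0,0,0,-0.2],[0,0,0,0,-0.2],[0,0,0,0,-0.2],[0,0,0,0,-0.2],[0,0,0,0,-0.2]]]' 30
python3 -m crank '[[[0,0,0,-0.12,-0.2],[0,0,0,-0.12,-0.2],[0,0,0,-0.12,-0.2],[0,0,0,-0.12,-0.2],[0,0,0,-0.12,-0.2],[0,0,0,-0.12,-0.2],[0,0,0,-0.12,-0.2],[0,0,0,-0.12,-0.2],[0,0,0,-0.12,-0.2],[0,0,0,-0.12,-0.2]]]'
python3 -m crank '[[[0,0,0,-0.12,-0.2],[0,0,0,-0.12,-0.2],[0,0,0,-0.12,-0.2],[0,0,0,-0.01,1],[0,0,0,0,1],[0,0,0,0,1],[0,0,0,0,1],[0,0,0,0,1],[0,0,0,0,1],[0,0,0,0,1]]]' 40
python3 -m crank '[[[0,0,0,0,1],[0,0,0,0,1],[0,0,0,0,1],[0,0,0,0,1],[0,0,0,0,1]]]' 40
python3 -c "
from h import *
s=ctrl.get_state();print(s['torque'],s['joint_positions'][6])"
```

```text
time: 15.82
position: [0.5753, -0.2198, 0.1535]
tool_rot: [2.742, -1.534, -0.0]
ft_force: [-0.1, 0.0, 0.4]
grip_width: 0.601
grip_force: 0.0
time: 16.65
position: [0.5752, -0.2199, 0.1536]
tool_rot: [3.128, 0.291, -0.0]
ft_force: [0.1, 0.0, -0.1]
grip_width: 0.601
grip_force: 0.0
time: 17.48
position: [0.575, -0.2197, 0.1536]
tool_rot: [-3.024, -0.852, 0.001]
ft_force: [-1.6, 0.4, 0.7]
grip_width: 0.283
grip_force: 39.3
time: 17.9
position: [0.5751, -0.2198, 0.1536]
tool_rot: [-3.024, -0.853, 0.001]
ft_force: [-1.2, 1.1, 2.1]
grip_width: 0.283
grip_force: 39.3
[0.22416013 0.49323799 0.06322778] -0.865290923795218
```

```bash
S='from h import *
s=ctrl.get_state();print(s["torque"][2],s["joint_positions"][6])'
python3 -m crank '[[[0,0,1.5,0,1],[0,0,1.5,0,1],[0,0,0,0.1,1],[0,0,0,0.1,1],[0,0,0,0,1]]]' 40; python3 -c "$S"
python3 -m crank '[[[0,0,0.5,0.1,1],[0,0,0,0.1,1],[0,0,0,0,1]]]' 40; python3 -c "$S"
python3 -m crank '[[[0,0,0.5,0.1,1],[0,0,0,0.1,1],[0,0,0,0,1]]]' 40; python3 -c "$S"
python3 -m crank '[[[0,0,0.5,0.1,1],[0,0,0,0.1,1],[0,0,0,0,1]]]' 40; python3 -c "$S"
```

```text
time: 18.32
position: [0.5753, -0.2194, 0.1526]
tool_rot: [3.094, 0.54, -0.0]
ft_force: [-4.8, 0.7, 10.9]
grip_width: 0.272
grip_force: 39.9
0.10866631841453396 -1.060639197952305
time: 18.57
position: [0.5753, -0.2193, 0.1521]
tool_rot: [3.133, 0.229, 0.0]
ft_force: [-5.2, 1.4, 11.5]
grip_width: 0.275
grip_force: 39.9
0.09277451010510679 -1.2515127855059789
time: 18.82
position: [0.5753, -0.2193, 0.1516]
tool_rot: [3.14, -0.085, 0.0]
ft_force: [-4.4, 2.3, 11.2]
grip_width: 0.272
grip_force: 39.9
0.12720288155987802 -1.4427977908227765
time: 19.07
position: [0.5753, -0.2192, 0.1511]
tool_rot: [3.116, -0.398, 0.0]
ft_force: [-4.1, 2.3, 11.4]
grip_width: 0.272
grip_force: 39.9
0.13050194618849595 -1.6343157452586738
```

Sinking at 2.67 mm/rad, as it should. Continuing to the stop.

```bash
S='from h import *
s=ctrl.get_state();print(s["torque"][2],s["joint_positions"][6])'
python3 -m crank '[[[0,0,0.5,0.1,1],[0,0,0,0.05,1],[0,0,0,0,1]]]' 40; python3 -c "$S"
python3 -m crank '[[[0,0,0.5,0.05,1],[0,0,0,0.05,1],[0,0,0,0,1]]]' 40; python3 -c "$S"
python3 -m crank '[[[0,0,0.3,0.05,1],[0,0,0,0.05,1],[0,0,0,0,1]]]' 40; python3 -c "$S"
python3 -m crank '[[[0,0,0.3,0.05,1],[0,0,0,0.05,1],[0,0,0,0,1]]]' 40; python3 -c "$S"
```

```text
time: 19.32
position: [0.5755, -0.2191, 0.1511]
tool_rot: [3.078, -0.626, 0.001]
ft_force: [-5.8, 2.6, 13.2]
grip_width: 0.274
grip_force: 39.9
0.23017132691611034 -1.776095346785106
time: 19.57
position: [0.5757, -0.219, 0.151]
tool_rot: [3.043, -0.779, 0.002]
ft_force: [-5.6, 2.7, 14.4]
grip_width: 0.276
grip_force: 39.9
0.2956769145368131 -1.8718528914166241
time: 19.82
position: [0.5757, -0.2189, 0.151]
tool_rot: [3.001, -0.929, 0.002]
ft_force: [-5.8, 3.4, 15.6]
grip_width: 0.275
grip_force: 40.0
0.4103167801562452 -1.9676982142899764
time: 20.07
position: [0.5759, -0.2187, 0.151]
tool_rot: [-2.951, 1.078, -0.002]
ft_force: [-8.2, 2.9, 17.5]
grip_width: 0.275
grip_force: 39.9
0.42760159443205115 -2.063908534346236
```

```bash
python3 - <<'E'
from h import *
import pickle
a,b=pickle.load(open('g0.pkl','rb'));g=grab('side')
f=lambda x:x['pixels'].astype(int).sum(2)//3
A,B=f(b),f(g)
for c in(318,314,280,284,272):
    r=slice(168,202);print(c);print(A[r,c]);print(B[r,c])
E
python3 - <<'E'
from h import *
import pickle
a,b=pickle.load(open('g0.pkl','rb'));g=grab('side')
cv2.imwrite('pics/c7.png',np.vstack([cv2.resize(x['pixels'][145:205,255:335],(400,300),interpolation=cv2.INTER_CUBIC) for x in(b,g)])[:,:,::-1])
E
```

```text
318
[ 87 100 138 160 165 160 139 102  71  67  72  64  50  40  33  24  19  16
  14  17  21  28  32  29  19  15  21  36  61  99 140 159 163 162]
[ 57  50  60  85 126 163 170 150 115  90  81  70  54  44  37  26  20  17
  15  19  25  31  35  31  22  16  23  40  67 106 151 170 174 173]
314
[118  94  83  80  98 138 160 166 161 142 107  70  55  61  62  51  42  38
  38  38  39  40  41  40  39  35  29  21  12  15  30  56  91 129]
[117 106  72  53  69 103 148 166 149 113  95  84  65  50  46  43  42  42
  42  42  42  43  45  44  42  39  31  21  13  15  32  60  84  88]
280
[167 166 166 158 128  94  70  59  68  62  48  42  42  42  42  41  41  42
  41  41  40  37  26  13  11  23  39  60  98 145 161 161 162 163]
[86 87 86 87 88 89 88 76 57 49 47 46 45 45 45 46 45 45 45 45 45 40 27 15
 12 25 43 61 78 84 85 84 84 84]
284
[167 167 166 166 162 145 110  82  62  61  64  53  43  41  41  42  42  41
  41  41  40  41  40  33  19   9  16  31  49  85 133 155 160 163]
[87 86 87 86 86 87 89 91 85 65 51 47 45 45 45 44 45 45 45 45 45 45 43 37
 21 12 18 34 52 70 80 83 83 85]
272
[163 145 107  69  63  72  64  49  43  41  41  41  42  41  41  42  41  40
  36  23  11  11  24  43  66 100 143 160 162 161 158 153 135 105]
[90 89 95 92 72 52 47 46 46 45 45 45 46 46 46 46 45 44 40 25 13 13 25 48
 69 81 83 84 84 84 85 85 88 94]
```

View pics/c7.png

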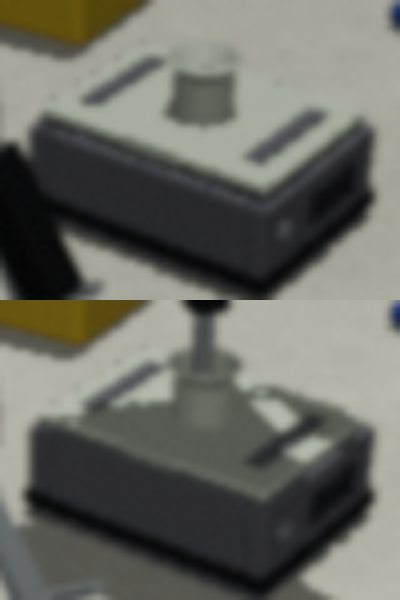

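The crop pair (before above, now below) shows the dark gap under the hatch gone and the plate about 1.5 px lower. The torque rose to 0.43 N m with no more sinking, so the screw is at its stop. Now I'll unwind, lift out and level the yaw.

```bash
python3 -m crank '[[[0,0,-1,-0.1,1],[0,0,-2,-0.1,1],[0,0,-2,0,1],[0,0,-5,0,1],[0,0,-15,0,1],[0,0,-25,0,1],[0,0,-30,0,1],[0,0,-15,0,1],[0,0,0,-0.12,1],[0,0,0,-0.12,1]]]' 40
python3 -m crank '[[[0,0,0,-0.12,1],[0,0,0,-0.12,1],[0,0,0,-0.02,1],[0,0,0,0,1]]]' 40
python3 - <<'E'
from h import *
s=ctrl.get_state();print(s['position'],R.from_rotvec(s['tool_rot']).as_matrix()[:,0],s['joint_positions'][6],s['ft_force'])
t=grab('top','t8.png');g=grab('side','s8.png')
# driver shank in side: columns of grey between gripper and boss ; bright/dark profile
im=g['pixels'].astype(int).sum(2)//3
p=proj(g,(*s['position'][:2],.145));print(p)
for r in range(110,160,3):print(r,im[r,int(p[0])-12:int(p[0])+12])
E
```

```text
time: 21.0
position: [0.5764, -0.2206, 0.2447]
tool_rot: [3.114, -0.405, 0.006]
ft_force: [0.4, -0.3, -1.8]
grip_width: 0.27
grip_force: 39.9
time: 21.33
position: [0.5753, -0.2203, 0.2426]
tool_rot: [3.141, -0.007, 0.001]
ft_force: [0.2, 0.4, -1.2]
grip_width: 0.272
grip_force: 39.9
[ 0.57534934 -0.22031437  0.24255469] [ 9.99989406e-01 -4.59040753e-03  3.41353216e-04] -1.364496445287231 [ 0.20073117  0.39081579 -1.16541217]
(np.float64(296.654808782544), np.float64(141.25686360820418))
110 [ 33  54  95 135 160 167 165 148  95  36   8   6   7   6   6   6   6   9
  42 101 146 161 157 150]
113 [ 59  65  95 141 164 167 164 144  93  38  13   9   7   6   7   7  13  33
  79 134 160 166 166 166]
116 [ 57  63  93 139 162 168 168 167 165 163 148 106  68  61  63  83 124 153
 163 165 165 166 166 166]
119 [ 59  63  95 140 163 168 168 167 168 167 158 118  80  73  79 109 147 165
 169 169 168 169 168 170]
122 [ 58  69 104 147 166 170 170 170 170 166 143 102  75  73  84 118 153 168
 171 171 172 172 173 173]
125 [ 58  70 106 147 164 168 168 168 169 165 143 103  76  73  85 123 157 171
 173 173 174 17
[... 443 characters left out ...]
 172 171 171 172 172 164 134  96  76  78 108 148 167 171
 172 171 170 169 171 170]
143 [ 70 109 150 169 172 172 172 171 169 169 169 169 167 166 167 169 170 170
 170 171 171 171 171 171]
146 [134 158 167 168 169 170 170 170 170 170 169 168 167 168 169 170 169 169
 169 168 169 170 170 170]
149 [168 167 168 169 171 171 172 171 171 170 171 171 171 172 172 171 170 170
 171 171 170 170 170 170]
152 [169 168 168 168 167 167 168 169 170 170 171 170 169 170 170 170 169 169
 168 168 169 169 169 169]
155 [171 171 171 170 161 144 129 120 117 115 114 114 115 114 114 118 125 138
 156 167 170 171 171 171]
158 [100  95 100 117 126 113  97  93  98 103 106 107 107 104  98  93  88  86
 103 135 159 168 169 170]
```

The driver is upright in the grip with its tip at about z=0.143. Moving over to the beaker.

```bash
python3 -m crank '[[[-2,-12,0,0,1],[-3,-25,0,0,1],[-3,-35,0,0,1],[-3,-35,0,0,1],[-3,-35,0,0,1],[-3,-35,0,0,1],[-3,-35,0,0,1],[-3,-35,0,0,1],[-3,-35,0,0,1],[-3,-35,0,0,1]]]' 40
python3 -m crank '[[[-3,-35,0,0,1],[-2,-35,0,0,1],[0,-35,0,0,1],[0,-30,0,0,1],[0,-15,0,0,1],[0,-8,0,0,1],[0,0,0,0,1],[0,0,0,0,1]]]' 40
python3 - <<'E'
from h import *
s=ctrl.get_state();print(s['position'],s['joint_positions'][6],s['grip_width'])
g=grab('side','s9.png');t=grab('top','t9.png')
for q in((*s['position'][:2],.143),(.542,.255,.085),(.542,.255,0)):print(proj(g,q),proj(t,q))
im=g['pixels'].astype(int).sum(2)//3
x=int(proj(g,(*s['position'][:2],.143))[0])
for r in range(188,275,4):print(r,im[r,x-30:x+30:2])
E
```

```text
time: 22.27
position: [0.5453, 0.0998, 0.2427]
tool_rot: [3.141, -0.002, 0.001]
ft_force: [0.7, 0.7, -0.8]
grip_width: 0.277
grip_force: 39.9
time: 22.93
position: [0.5412, 0.2546, 0.2423]
tool_rot: [3.14, -0.001, -0.0]
ft_force: [0.1, -0.7, -1.5]
grip_width: 0.273
grip_force: 39.9
[0.54119384 0.25455768 0.24227054] -2.2222462787876123 0.27301704221843004
(np.float64(186.86414166578095), np.float64(240.72190907561685)) (np.float64(158.16524872346145), np.float64(196.6880969923893))
(np.float64(189.93812983805233), np.float64(264.89841969993233)) (np.float64(163.5214004779518), np.float64(199.99091915469515))
(np.float64(194.63527783592096), np.float64(296.6296082825369)) (np.float64(170.62497092198765), np.float64(204.66078158165027))
188 [196 197 197 193 134  20   6   7   6   7   9  10   8   8   8   7  11  11
  18  81  94  90 172 199 201 203 203 202 200 199]
192 [193 194 193 192 178  48   7   6   7   7   8  11   9   9   7   9  21  65
  96 103  96  87 153 199 201 197 199 202 200 199]
196 [192 189 190 193 188  95   9   7   6   6   7  10   9   8   9   7  32 105
 113 106  98  89 128 194
[... 1738 characters left out ...]
184 158 146 137
 136 150 176 191 198 199 199 195 197 202 200 198]
256 [198 196 197 195 199 201 195 195 195 188 156 116  96  88  89  90  90  92
  90  88  87  86  94 126 171 194 199 198 196 198]
260 [194 196 198 197 198 200 197 174 115  83  82  84  84  87  89  90  91  92
  90  88  87  85  84  81  80 127 187 195 192 194]
264 [192 197 199 198 195 191 138  75  76  80  82  85  85  87  89  91  91  91
  92  90  88  85  83  81  77  70 116 196 200 199]
268 [192 192 192 195 190 126  57  67  73  78  81  84  84  86  90  91  92  91
  92  90  88  87  83  81  77  69  96 191 197 197]
272 [194 193 196 197 195 135  57  60  71  77  80  82  81  85  89  91  91  92
  92  92  89  87  84  81  75  66 102 190 196 198]
```

The tip is over the beaker's centre, where predicted. Lowering.

```bash
python3 -m crank '[[[0,0,15,0,1],[0,0,25,0,1],[0,0,30,0,1],[0,0,25,0,1],[0,0,15,0,1],[0,0,10,0,1],[0,0,4,0,1],[0,0,0,0,1]]]' 40
python3 -m crank '[[[0,0,4,0,1],[0,0,3,0,1],[0,0,3,0,1],[0,0,0,0,1],[0,0,0,0,1]]]' 20
```

```text
time: 23.7
position: [0.5415, 0.254, 0.118]
tool_rot: [3.141, -0.003, -0.001]
ft_force: [-0.0, 0.4, -0.6]
grip_width: 0.271
grip_force: 39.9
time: 24.12
position: [0.5414, 0.2552, 0.1086]
tool_rot: [3.142, -0.0, 0.0]
ft_force: [-0.1, 1.0, -0.7]
grip_width: 0.278
grip_force: 19.9
```

```bash
python3 -m crank '[[[0,0,2,0,1],[0,0,0,0,0.3],[0,0,0,0,0.1],[0,0,0,0,-1],[0,0,0,0,-1],[0,0,0,0,-1],[0,0,0,0,-1],[0,0,0,0,-1],[0,0,0,0,-1],[0,0,0,0,-1]]]' 20
python3 -m crank '[[[0,0,0,0,-1],[0,0,0,0,-1],[0,0,0,0,-1],[0,0,0,0,-1],[0,0,0,0,-1]]]' 20
python3 -m crank '[[[0,0,-5,0,-1],[0,0,-10,0,-1],[0,0,-15,0,-1],[0,0,-25,0,-1],[0,0,-30,0,-1],[0,0,-30,0,-1],[0,0,-30,0,-1],[0,0,0,0,-1],[0,0,0,0,-1],[0,0,0,0,-1]]]' 20
python3 - <<'E'
from h import *
g=grab('side','s10.png');t=grab('top','t10.png')
for n,x,rr,cc in(('s',g,(170,330),(130,270)),('t',t,(160,240),(120,215))):
    im=x['pixels'].astype(int);m=(im.max(2)<26).astype(np.uint8)
    z=np.zeros_like(m);z[rr[0]:rr[1],cc[0]:cc[1]]=m[rr[0]:rr[1],cc[0]:cc[1]]
    N,_,st,ce=cv2.connectedComponentsWithStats(z);print(n,[(st[i].tolist(),ce[i].round(0).tolist()) for i in range(1,N) if st[i,4]>25])
im=g['pixels'].astype(int).sum(2)//3
for r in range(196,275,4):print(r,im[r,150:232:2])
E
```

```text
time: 24.95
position: [0.5414, 0.2551, 0.1064]
tool_rot: [3.141, -0.0, -0.0]
ft_force: [0.2, -0.2, -0.1]
grip_width: 0.873
grip_force: 0.0
time: 25.37
position: [0.5413, 0.2552, 0.1064]
tool_rot: [3.142, -0.0, -0.0]
ft_force: [0.6, -1.0, 0.3]
grip_width: 0.999
grip_force: 0.0
time: 26.2
position: [0.5412, 0.2551, 0.2517]
tool_rot: [3.141, -0.0, 0.001]
ft_force: [0.2, -0.4, 0.1]
grip_width: 1.002
grip_force: 0.0
s [([130, 170, 32, 35, 459], [150.0, 184.0]), ([194, 170, 11, 9, 76], [199.0, 173.0]), ([190, 228, 15, 37, 466], [197.0, 246.0])]
t [([128, 160, 35, 33, 292], [140.0, 175.0]), ([156, 191, 22, 14, 91], [170.0, 199.0])]
196 [ 29   6   8   6   6  10 107 190 193 192 192 191 189 140 104 111 116 120
 120 118 116 113 106  98  89 128 193 199 197 197 199 198 198 197 195 197
 196 197 196 193 194]
200 [ 68   7   7   6   7   7  56 173 190 189 188 189 189 158 106 109 114 119
 120 119 116 114 109 100  91 116 195 197 196 198 200 197 195 196 196 198
 198 199 197 197 198]
204 [192 175 141  72  20   8  49 163 191 191 191 191 192 187 124 109 113 117
 119 121 116 116 109 103  93 100 185 198 197 1
[... 2272 characters left out ...]
202 200 201]
260 [196 195 195 194 195 197 197 198 200 197 174 115  82  82  84  87  90  91
  90  63  14  10  12  10   8   8   9  38  89 176 195 192 194 196 198 200
 199 198 198 197 198]
264 [196 195 190 192 197 199 197 195 190 138  76  75  80  82  85  88  91  91
  90  91  84  60  22  13  27  47  69  76  71 115 195 200 199 196 202 202
 197 195 196 198 195]
268 [194 192 191 193 192 191 195 189 125  60  68  73  78  81  84  86  90  91
  90  91  92  85  89  90  78  81  81  76  69  94 191 196 198 195 191 194
 194 192 194 195 192]
272 [198 196 194 194 193 195 196 195 134  57  60  71  77  79  84  86  89  90
  90  91  92  84  89  90  76  82  81  74  66 102 190 196 198 198 195 194
 193 197 198 197 195]
```

```bash
python3 - <<'E'
from h import *
g=grab('side');t=grab('top')
p,e=tri(t,(170,199),g,(197,246));print('handle',p,e)
# jar/tape etc. unmoved?
import pickle
a,b=pickle.load(open('g0.pkl','rb'))
for n,(r0,r1,c0,c1) in dict(tape=(250,276,206,232),jar=(250,274,292,316),spray=(98,140,240,270),box=(112,150,294,348)).items():
    print(n,np.abs(t['pixels'][r0:r1,c0:c1].astype(int)-a['pixels'][r0:r1,c0:c1]).mean())
m=(g['pixels'].max(2)<40)[225:264,188:208]
im=(g['pixels'].max(2)); print([ (r,np.nonzero(im[r,186:212]<45)[0].mean()+186) for r in(230,240,250,258)])
E
python3 -m crank '[[[0,0,0,0,-1],[0,0,0,0,-1]]]'
```

```text
handle [0.54070148 0.23160532 0.11436897] 0.001020592768972986
tape 24.16370808678501
jar 20.221064814814813
spray 17.853174603174605
box 16.009746588693957
[(230, np.float64(197.5)), (240, np.float64(197.5)), (250, np.float64(196.5)), (258, np.float64(196.5))]
time: 26.57
position: [0.5411, 0.255, 0.2507]
tool_rot: [3.141, -0.0, -0.002]
ft_force: [0.3, 0.3, 0.8]
grip_width: 1.004
grip_force: 0.0
```

The driver is in the beaker, leaning about 20° with its blade on the floor, and the gripper is open and clear above it. Handing in.

```bash
python3 -c "
from h import *
print(job.close_job())"
```

```text
the job is handed in; nothing more can be done
None
```

I drove the screw to its stop, with the hatch gap visibly closed, left the screwdriver released blade-down in the beaker, and handed the job in at about 27 s; no verdict came back, and I didn't separately confirm that the bystanders stayed put.

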